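# Hook a dropped bracket out from behind the polishing guard

## Robot

A 6-joint arm with a two-finger parallel gripper is mounted at the origin on the work surface. World frame = base frame: x ahead of the robot, y to its left, z up, the work surface at z = 0. Lengths are in m, angles in rad, forces in N, time in s.
With the tool pointing down it reaches from about 0.35 to 0.975 m from the base axis. Payload 4.9 kg.
Tool frame: the origin (TCP) lies at the very end of the fingers, on their centre line; the grasp point (between the pads) lies 19 mm behind it (grip_point_offset is the distance from the TCP to the grasp point, in m); z points along the fingers, y is the direction in which the jaws open and shut (so a half turn about z gives the same grasp; the last joint's range is limited). The gripper opens to 85 mm and grips with 20 to 120 N. Pads are 22 mm wide; open, the fingers measure 114 mm over their backs; the gripper's body (76 mm by 85 mm) begins 54 mm behind the grasp point. The pads swing forward as they close: fully open they stand 13 mm farther back than shut.
Start: joints at [-1.395, 0.053, 1.613, -0, 1.476, -0.119], TCP at [0.182, -0.598, 0.231] pointing down, gripper open.
Joint ranges: [-3.01, 3.01], [-1.01, 2.22], [0.06, 2.58], [-1.02, 4.17], [0.09, 2.62], [-3.14, 3.14]. Speed limits (rad/s): [2.57, 2.57, 3.14, 3.14, 3.14, 3.14].

## Interface

Orientations are given as a unit quaternion [w, x, y, z].
In Python, from station import * gives the robot as it stands.
- The arm moves only by the tool carry_out, never from a script. Its argument "targets" is a list of rows, each a list of 6 numbers: the shift along the tool's x, y, z in cm, then the turn, a rotation vector about the tool's x, y, z in degrees. A call has 1 to 20 rows; each row shifts and turns the commanded pose from where the row before left it, along the tool's axes as they then stand; what a row does not reach is not made up. A row lasts 1/10 s, in which the tool goes at most 50 mm and 8.59 degrees, less where a joint would pass 70% of its speed; a pose out of reach is approached as far as the arm can. A call with a gripper value outside its range is refused whole. "gripper" is the opening, from 0 (shut) to 1 (fully open), set as the call begins (left out, the last holds). The fingers move at their own pace and stop on an object; the grip force is fixed at half the most. Time passes only in rows, so rows that do not move let the fingers close. It gives the time, the measured TCP pose, the force and the opening at its end, in the units of the state.
- get_obs(): the state, without advancing time (a new reading comes with each control period).
- snapshot(name): name is "scene" or "top"; returns a dict with "frame" (420x560x3 uint8, red, green, blue), "depth" (420x560 float32, m along the optical axis (not along the pixel's ray), 0 where there is no reading), "mtx" (3x3 intrinsics, pixels), "pose" (4x4, takes a point from camera to world coordinates). Camera axes: x right, y up, looking along -z (the intrinsics and any distortion apply to the point x, -y, -z); pixel columns grow to the right and rows downward; lengths in m; the calibration is good to about 2 mm. A picture is of the moment at which its call begins.
- close_job(): hands the job in, once; it reports no verdict.
The state is a dict: "clock": time; "joint_pos": joint angles; "joint_vel": joint speeds; "tau": joint torques, N m; "tool_pos": TCP position; "eef_rot": TCP orientation; "wrist_force": force on the tool from outside, world axes, zero at the start; "torque": the same for the moment, N m; "gripper_width": finger opening in m.
Only numpy, scipy, OpenCV 4.12 (cv2) and the standard library are available. Lean on these libraries where they do the work, as an engineer would, in place of code of your own. Each camera call takes 0.05 s, during which the arm holds its last target.

## Task

A brass frame bracket has dropped behind the fixed clear guard of the polishing machine, where the hand cannot go. Reach in under the visor with the red-handled hooked rod and draw the bracket right out onto the open bench (hand over hand: shift your grip along the rod, as one pull is too short), lay the rod down on the bench clear of the guard, then pick the bracket up and set it down, without dropping it, flat on the floor of the tray that holds its own kind, not on top of anything. Do not knock the guard or touch the bracket by hand while it is behind it, and leave the pieces in the trays and the other things on the bench where they lie.

Things in the scene. Friction and masses are not known exactly. Their poses are not given: they have to be found in the camera images.
- bracket: The dropped part: flat rectangular brass frame, 90 mm (its x) by 64 mm (its y), 12 mm thick, all four rails 12 mm wide, so the window in the middle is 66 by 40 mm and goes right through. About 0.3 kg. It lies flat, any way round. Origin: centre of its underside (middle of the window); z up.
- hook_rod: Hooked rod, 235 mm long, 0.16 kg, lying hook down. Origin: under the handle's centre; x runs to the hook, z up. Red flat-sided handle 100 x 22 mm, 30 mm high; square 9 mm steel shaft, centre line 23.5 mm above the underside, from x = 50 to 184 mm; at its end a 9 mm prong points straight down. Handle and shaft can both be gripped from above; let go on the bench it stays prong down.
- hook_tip (a point): Foot of the prong of the hooked rod: 180 mm ahead of the rod's origin, 1 mm above its underside.
- guard: Fixed clear cage in a green frame, 280 mm wide, 330 mm deep, 210 mm high; closed sides, roof and back; its only opening is the mouth below the visor. Origin: on the bench, middle of the mouth; x points inwards (away from the robot), y left. The floor inside is the bench. Inside, beyond x = 180 mm at y = 80 to 115 mm, a polishing wheel hangs 60 mm above the bench.
- tray_brackets: Fixed open blue tray for frame brackets, 160 mm (x) by 200 mm (y), 35 mm high, walls and floor 4 mm; recognised by the brass frame bracket already lying in it. Origin: centre of its underside. The piece lies in its left (+y) half; the right half is free. May be the nearer or the farther of the two trays.
- tray_levers: The other tray, the same in every way, but holding a steel lever: not for the bracket.
- bracket_done: Finished brass frame bracket, the same as the dropped one, lying in the left half of its tray. Origin: centre of its underside. To be left alone.
- lever_done: Finished steel lever, 122 mm long with a round 38 mm boss at each end, 14 mm high, in the left half of the other tray. Origin: centre of its underside. To be left alone.
- compound_bar: Yellow bar of polishing compound, 120 by 40 by 35 mm, behind the hooked rod's handle, towards the robot. Origin: centre of its underside. To be left alone.
- brush: Small wooden-handled brass brush, 140 mm long, 26 mm wide, 22 mm high, lying along x right of the trays. Origin: under the middle of its head. To be left alone.
- visor_edge (a point): Middle of the visor's lower rail, 70 mm above the bench, above the mouth. Free height below it 64 mm, free width of the mouth 265 mm. From here up the visor leans inwards, to 55 mm further in at its top, 210 mm high. Left of the cage (guard's x = 185 to 350 mm, y = 150 to 345 mm) stands the grey motor with its lamp, 245 mm high in all: keep clear.

How it is judged:
On the way, in this order (a step that is already met when the one before it is completed fails the run):
1. the hooked rod touches the bracket while it is still behind the guard (contact force between hook_rod and bracket above 0.3 N and x of bracket in the frame of guard above 0.03 m), for 0.05 s.
2. the bracket has been drawn out: its middle is more than 60 mm in front of the mouth of the guard, flat on the bench, not yet touched by the fingers (x of bracket in the frame of guard below -0.06 m and height (world z) of bracket below 0.012 m and not (contact force between the fingers and bracket above 0.1 N)), for 0.2 s.
At the end, for the whole second after the job is handed in: Bracket at rest flat on the floor of the tray of brackets (within 0.1 rad, underside under 12 mm above the bench, middle within 60 mm along x, 80 mm along y of the tray's middle); hooked rod at rest on the bench, its hook at least 10 mm in front of the guard's mouth or beside the cage (x of bracket in the frame of tray_brackets between -0.06 and 0.06 m and y of bracket in the frame of tray_brackets between -0.08 and 0.08 m and height (world z) of bracket below 0.012 m and angle between the z axis of bracket and the z axis of tray_brackets, either way round below 0.1 rad and linear speed of each of bracket, hook_rod below 0.02 m/s and (x of hook_tip in the frame of guard below -0.01 m or y of hook_tip in the frame of guard below -0.15 m or y of hook_tip in the frame of guard above 0.15 m) and height (world z) of hook_rod below 0.025 m and height (world z) of hook_tip below 0.045 m); the robot touches nothing.
It fails at once if the fingers touch the bracket while its middle is still behind the mouth of the guard (contact force between the fingers and bracket above 0.5 N and x of bracket in the frame of guard above 0 m and y of bracket in the frame of guard between -0.14 and 0.14 m).
It fails at once if the guard is knocked: the arm or fingers press it with more than 15 N or the hooked rod with more than 20 N (contact force between any of the arm, the fingers and guard above 15 N or contact force between hook_rod and guard above 20 N).
It fails at once if the bracket is dropped: it moves faster than 0.8 m/s out of the fingers (linear speed of bracket above 0.8 m/s and not (contact force between the fingers and bracket above 0.1 N)).
It fails at once if the compound bar or the brush is moved more than 40 mm (distance of any of compound_bar, brush from where it was at the start of the episode above 0.04 m).
It fails at once if a piece already in a tray is moved more than 40 mm (distance of any of bracket_done, lever_done from where it was at the start of the episode above 0.04 m).
It also fails if it takes over 72 s, if anything falls off the work surface, if the arm or the gripper's body presses on something with over 40 N, if the wrist force passes 120 N, or if a joint passes its speed limit or range.

## Working session

There is one attempt and no reset: what is moved stays moved. The work goes in short steps, Python scripts to look and compute and a tool call to move; the robot and the scene stay as the last step left them, time stands still between calls to the robot, and variables do not carry over. Pictures are saved under pics/ and viewed, and the job is handed in when it is done.

Besides the shell and the picture viewer there is one more tool, called in YAML: its name, and indented under it one key for each argument. carry_out: Moves the arm, as the interface text tells. Its arguments: {"type":"object","properties":{"targets":{"type":"array","items":{"type":"array","items":{"type":"number"}}},"gripper":{"type":"number"}},"required":["targets"]}

```bash
ls; mkdir -p pics
python3 - <<'E'
from station import *
import cv2,numpy as np
for n in ("scene","top"):
    s=snapshot(n); cv2.imwrite(f"pics/{n}0.png",s["frame"][:,:,::-1]); np.savez(f"{n}0.npz",**s)
    print(n,s["mtx"],s["pose"])
o=get_obs(); print(o)
E
```

```text
pics
scene [[486.28414737   0.         278.45797267]
 [  0.         486.28414737 212.15926069]
 [  0.           0.           1.        ]] [[-0.91612788 -0.32141193  0.23959147  0.81164418]
 [ 0.40088479 -0.73605971  0.54544247  0.63415668]
 [ 0.00104191  0.59574363  0.80317398  0.98267089]
 [ 0.          0.          0.          1.        ]]
top [[492.71353336   0.         284.66662321]
 [  0.         492.71353336 205.31496687]
 [  0.           0.           1.        ]] [[-0.02146352  0.98347348 -0.17977548  0.33959743]
 [-0.9997417  -0.01976905  0.01121196  0.02325997]
 [ 0.00747267  0.17996969  0.98364377  1.17133753]
 [ 0.          0.          0.          1.        ]]
{'clock': 0.1, 'joint_pos': array([-1.39496932e+00,  5.32919043e-02,  1.61418228e+00, -1.28329820e-05,
        1.47602132e+00, -1.19001759e-01]), 'joint_vel': array([ 0.00098294, -0.00175613, -0.00176246,  0.00069606,  0.00173127,
        0.00166563]), 'tau': array([ 1.48183412e-04, -3.94906926e+01, -3.71361959e+01, -1.28152055e-04,
        3.91023204e-03,  5.13484721e-06]), 'tool_pos': array([ 0.18150359, -0.5974578 ,  0.23017003]), 'eef_rot': array([-9.50858457e-04,  9.89153625e-01,  1.46881591e-01, -3.34133481e-05]), 'wrist_force': array([ 0.74246334,  0.20569423, -0.11287843]), 'torque': array([-0.01008404, -0.06151208, -0.01402182]), 'gripper_width': 0.08485841063089906}
```

View pics/scene0.png

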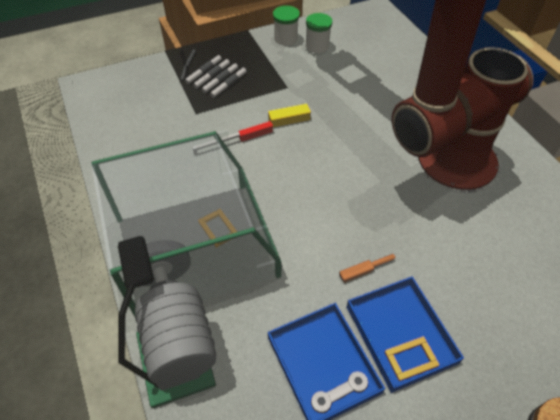

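View pics/top0.png

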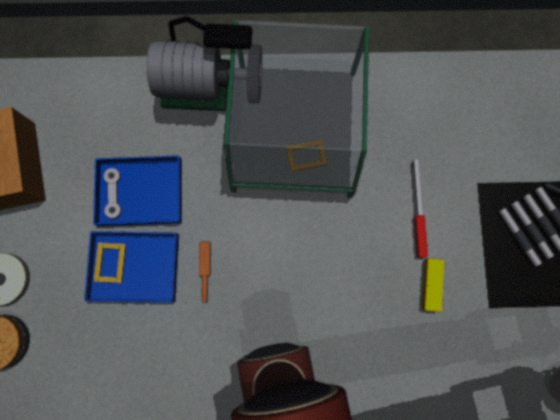

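The scene view shows the guard (green frame, around 95–285, 135–280) with the bracket at (215,225). The red rod is at (255,130), the yellow bar at (290,114), the near tray with the bracket at (405,330) and the lever tray at (325,360). In the top view the bracket is at (307,155), the rod handle at (421,237) and its tip at (415,160), and the bracket tray at (132,267).

```bash
cat > h.py <<'E'
import cv2,numpy as np
def load(n): return dict(np.load(n+".npz"))
def ray(s,uv):
    K,P=s["mtx"],s["pose"]; uv=np.atleast_2d(np.array(uv,float))
    d=np.c_[(uv[:,0]-K[0,2])/K[0,0],-(uv[:,1]-K[1,2])/K[1,1],-np.ones(len(uv))]
    return P[:3,3],d@P[:3,:3].T
def onz(s,uv,z):
    o,d=ray(s,uv); return o+d*((z-o[2])/d[:,2])[:,None]
def proj(s,X):
    P=s["pose"];K=s["mtx"];c=(np.atleast_2d(X)-P[:3,3])@P[:3,:3]
    return np.c_[K[0,0]*c[:,0]/-c[:,2]+K[0,2],K[1,1]*-c[:,1]/-c[:,2]+K[1,2]]
def comps(s,lo,hi,amin=15):
    h=cv2.cvtColor(s["frame"],cv2.COLOR_RGB2HSV); m=cv2.inRange(h,np.array(lo),np.array(hi))
    n,l,st,c=cv2.connectedComponentsWithStats(m)
    return [(l==i,st[i,4]) for i in range(1,n) if st[i,4]>=amin]
def rect(s,m,z):
    p=np.argwhere(m)[:,::-1]; X=onz(s,p,z)[:,:2]
    r=cv2.minAreaRect((X*1000).astype(np.float32)); return np.round(r[0],1),np.round(r[1],1),round(r[2],1)
E
python3 - <<'E'
from h import *
for n in ("top0","scene0"):
    s=load(n); print(n)
    for name,lo,hi,z in (("red",(0,170,90),(6,255,255),.03),("red2",(174,170,90),(180,255,255),.03),("yellow",(24,150,90),(35,255,255),.035),("brass",(10,80,60),(24,255,255),.012),("blue",(100,150,60),(125,255,255),.02),("green",(50,90,30),(85,255,200),0.0)):
        for m,a in comps(s,lo,hi,25):
            ys,xs=np.where(m); print(name,a,(xs.min(),ys.min(),xs.max(),ys.max()),*rect(s,m,z))
E
python3 - <<'E'
import cv2
a=cv2.imread('pics/top0.png'); cv2.imwrite('pics/topc.png',cv2.resize(a[10:210,200:440],None,fx=3.3,fy=3,interpolation=2)[:600,:800])
a=cv2.imread('pics/scene0.png'); cv2.imwrite('pics/scenec.png',cv2.resize(a[90:290,80:320],None,fx=3.3,fy=3,interpolation=2)[:600,:800])
E
```

```text
top0
red 334 (np.int64(416), np.int64(216), np.int64(426), np.int64(256)) [ 469.4 -306.9] [94.2 19.4] 0.4
yellow 189 (np.int64(95), np.int64(244), np.int64(117), np.int64(280)) [423.8 422.3] [46.2 82.1] 88.8
yellow 108 (np.int64(118), np.int64(245), np.int64(124), np.int64(281)) [420.8 388. ] [ 9.8 82.1] 88.4
yellow 884 (np.int64(425), np.int64(259), np.int64(443), np.int64(311)) [ 356.6 -326.9] [ 38.7 118.7] 82.4
brass 1572 (np.int64(0), np.int64(107), np.int64(22), np.int64(195)) [702.2 672.9] [222.3  52.3] 4.7
brass 492 (np.int64(287), np.int64(140), np.int64(326), np.int64(170)) [675.9 -45.4] [64.1 90.2] 10.5
brass 399 (np.int64(94), np.int64(243), np.int64(124), np.int64(282)) [424.4 422.4] [63.7 88.2] 85.8
brass 485 (np.int64(199), np.int64(242), np.int64(210), np.int64(301)) [399.2 200.2] [137.   25.8] 0.6
brass 783 (np.int64(0), np.int64(316), np.int64(19), np.int64(369)) [250.6 640.7] [117.1  42.7] 4.7
blue 4712 (np.int64(94), np.int64(156), np.int64(180), np.int64(225)) [594.9 361.1] [163.3 204.5] 1.1
blue 4726 (np.int64(85), np.int64(232), np.int64(177), np.int64(302)) [41
[... 1812 characters left out ...]
64(395), np.int64(346), np.int64(427), np.int64(369)) [425.2 422.4] [32.7 57.7] 86.0
green 1073 (np.int64(0), np.int64(0), np.int64(95), np.int64(21)) [  912.9 -1260.3] [144.8 334.1] 85.2
green 393 (np.int64(273), np.int64(5), np.int64(299), np.int64(23)) [ 136.3 -838.3] [115.9  94.4] 66.5
green 364 (np.int64(306), np.int64(13), np.int64(331), np.int64(30)) [  49.4 -748.5] [105.9  89.8] 66.5
green 325 (np.int64(150), np.int64(228), np.int64(254), np.int64(259)) [722.4 -19. ] [ 10.5 255.4] 86.2
green 33 (np.int64(112), np.int64(267), np.int64(121), np.int64(273)) [928.8 -31.1] [22.4 10. ] 9.3
green 312 (np.int64(147), np.int64(381), np.int64(171), np.int64(405)) [910.8 273.4] [50.9 42.2] 86.4
```

View pics/topc.png

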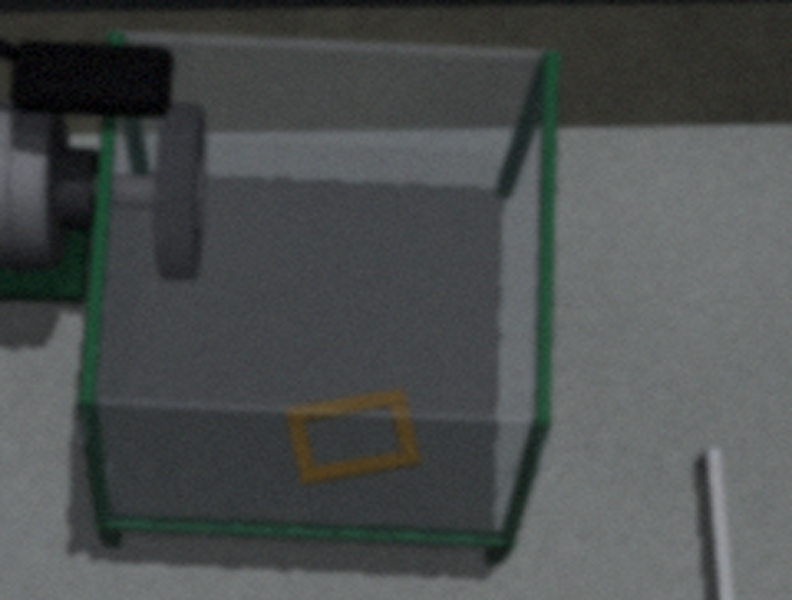

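View pics/scenec.png

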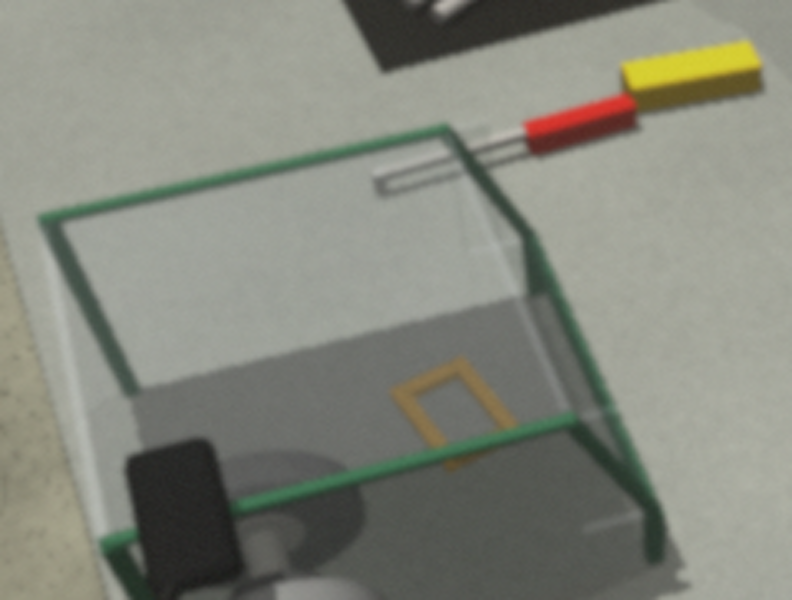

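Run:
```python
from h import *
t=load("top0");s=load("scene0")
f=lambda u,v:(200+u/3.3,10+v/3); g=lambda u,v:(80+u/3.3,90+v/3)
print("rail z.07",onz(t,[f(110,525),f(505,540)],.067).round(4), onz(s,[g(650,515)],.067).round(4))
print("roof",onz(t,[f(90,400),f(545,420),f(550,58),f(115,40)],.207).round(4))
print("feet",onz(t,[f(110,545),f(498,562)],.0).round(4), onz(s,[g(655,560)],0).round(4))
print("rod tip top z.028",onz(t,[f(711,452)],.028).round(4),onz(s,[g(378,180)],.028).round(4))
for m,a in comps(t,(0,170,90),(6,255,255)):
    p=np.argwhere(m)[:,::-1]; X=onz(t,p,.03)[:,:2]; print("handle",X.mean(0), cv2.fitLine(X.astype(np.float32),2,0,.01,.01).ravel())
# shaft pixels by brightness per row
h=t["frame"].astype(int).sum(2)
for r in range(163,216,6):
    w=h[r,405:432]; u=405+np.argmax(w); k=np.clip(w-np.median(w)-40,0,None); print(r,u,onz(t,[(405+(k*np.arange(27)).sum()/max(k.sum(),1),r)],.028).round(4))
print("depth rail",t["depth"][186,290],t["depth"][155,307])
# world from depth check of bracket, handle
```

```text
rail z.07 [[ 0.5912  0.1274  0.067 ]
 [ 0.574  -0.1469  0.067 ]] [[0.5953 0.1341 0.067 ]]
roof [[ 0.6464  0.1263  0.207 ]
 [ 0.6269 -0.1539  0.207 ]
 [ 0.8936 -0.1707  0.207 ]
 [ 0.9123  0.11    0.207 ]]
feet [[ 0.5899  0.1338  0.    ]
 [ 0.5701 -0.1512  0.    ]] [[0.5922 0.1354 0.    ]]
rod tip top z.028 [[ 0.6513 -0.3064  0.028 ]] [[ 0.6507 -0.2962  0.028 ]]
handle [ 0.46955168 -0.30692157] [ 0.9999772   0.00675464  0.46955168 -0.30692157]
163 416 [[ 0.6455 -0.3082  0.028 ]]
169 417 [[ 0.6306 -0.308   0.028 ]]
175 417 [[ 0.6158 -0.3089  0.028 ]]
181 418 [[ 0.6011 -0.3087  0.028 ]]
187 418 [[ 0.5865 -0.3086  0.028 ]]
193 418 [[ 0.5719 -0.3089  0.028 ]]
199 419 [[ 0.5574 -0.309   0.028 ]]
205 419 [[ 0.5429 -0.3091  0.028 ]]
211 420 [[ 0.5285 -0.3094  0.028 ]]
depth rail 1.1158812 0.0
```

Bracket centre is about (0.676, −0.046) and the guard mouth about (0.582, −0.009) at yaw −4°. The rod origin is about (0.470, −0.308) at yaw 0.5°. Next I move above the front half of the handle.

carry_out:
  targets:
    - [0,0,0,0,0,8.2]
    - [0,0,0,0,0,8.2]
    - [3.5,-3.2,0,0,0,0]
    - [3.5,-3.2,0,0,0,0]
    - [3.5,-3.2,0,0,0,0]
    - [3.5,-3.2,0,0,0,0]
    - [3.5,-3.2,0,0,0,0]
    - [3.5,-3.2,0,0,0,0]
    - [3.5,-3.2,0,0,0,0]
    - [3.5,-3.2,0,0,0,0]
    - [3.2,-3.2,0,0,0,0]
    - [0,0,4,0,0,0]
    - [0,0,4,0,0,0]
    - [0,0,4,0,0,0]
    - [0,0,0,0,0,0]
    - [0,0,0,0,0,0]
  gripper: 1

```text
clock: 1.7
tool_pos: [0.4907, -0.307, 0.1109]
eef_rot: [-0.001, 1.0, 0.004, -0.001]
wrist_force: [0.5, -0.8, 1.2]
gripper_width: 0.0857
```

carry_out:
  targets:
    - [0.3,0,3,0,0,0]
    - [0,0,3,0,0,0]
    - [0,0,2,0,0,0]
    - [0,0,1.5,0,0,0]
    - [0,0,1.1,0,0,0]
    - [0,0,0,0,0,0]
    - [0,0,0,0,0,0]

```text
clock: 2.4
tool_pos: [0.4949, -0.308, 0.0066]
eef_rot: [0.001, 1.0, 0.004, 0.001]
wrist_force: [0.1, 0.9, 0.1]
gripper_width: 0.0854
```

carry_out:
  targets:
    - [0,0,0,0,0,0]
    - [0,0,0,0,0,0]
    - [0,0,0,0,0,0]
    - [0,0,0,0,0,0]
    - [0,0,0,0,0,0]
    - [0,0,0,0,0,0]
    - [0,0,0,0,0,0]
    - [0,0,0,0,0,0]
  gripper: 0

```text
clock: 3.2
tool_pos: [0.4943, -0.3075, 0.0058]
eef_rot: [0.0, 1.0, 0.004, 0.0]
wrist_force: [-1.4, 0.7, 4.7]
gripper_width: 0.0208
```

carry_out:
  targets:
    - [0,0,-2,0,0,0]
    - [0,0,-3,0,0,0]
    - [0,0,-3,0,0,0]
    - [-2.7,0,0,0,0,0]
    - [-2.7,0,0,0,0,0]
    - [-2.7,0,0,0,0,0]
    - [-2.7,0,0,0,0,0]
    - [0,-3.5,0,0,0,0]
    - [0,-3.5,0,0,0,0]
    - [0,-3.5,0,0,0,0]
    - [0,-3.5,0,0,0,0]
    - [0,-3.5,0,0,0,0]
    - [0,-3.5,0,0,0,0]
    - [0,-3.5,0,0,0,0]
    - [0,-3.5,0,0,0,0]
    - [0,0,0,0,0,4.5]
    - [0,0,2.5,0,0,0]
    - [0,0,2,0,0,0]
    - [0,0,0,0,0,0]
    - [0,0,0,0,0,0]

```text
clock: 5.2
tool_pos: [0.3831, -0.0281, 0.0398]
eef_rot: [-0.0, 0.999, -0.035, -0.001]
wrist_force: [-0.2, 0.4, -1.2]
gripper_width: 0.0211
```

```bash
cat > snap.py <<'E'
from station import *
import cv2,numpy as np,sys
for n in ("scene","top"):
    s=snapshot(n); cv2.imwrite(f"pics/{n}{sys.argv[1]}.png",s["frame"][:,:,::-1]); np.savez(f"{n}{sys.argv[1]}.npz",**s)
t=cv2.imread(f"pics/top{sys.argv[1]}.png")[20:300,200:440]; s=cv2.imread(f"pics/scene{sys.argv[1]}.png")[60:340,100:440]
cv2.imwrite(f"pics/both{sys.argv[1]}.png",cv2.resize(np.hstack([cv2.resize(t,None,fx=1.0,fy=1.0),s]),None,fx=1.37,fy=2,interpolation=2)) if 0 else cv2.imwrite(f"pics/both{sys.argv[1]}.png",cv2.resize(np.hstack([t,s]),(798,386),interpolation=2))
E
python3 snap.py 1
```

```text
(no output)
```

View pics/both1.png

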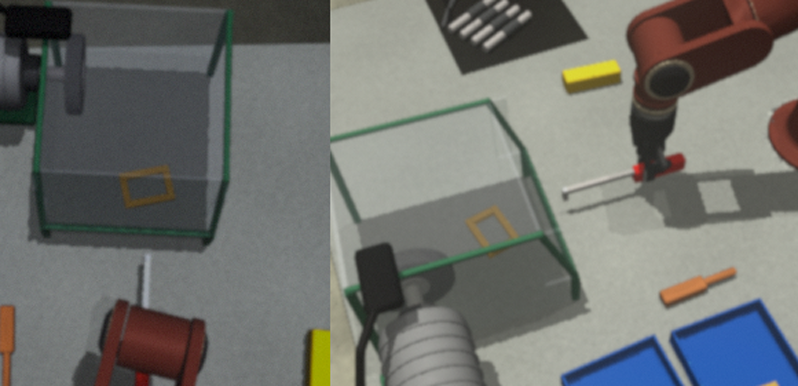

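Run:
```python
from h import *
t=load("top1"); h=t["frame"].astype(int).sum(2)
for r in range(200,236,3):
    w=h[r,290:325]; k=np.clip(w-np.median(w)-40,0,None); print(r,w.max(),onz(t,[(290+(k*np.arange(35)).sum()/max(k.sum(),1),r)],.062).round(4))
s=load("scene1"); h=s["frame"].astype(int).sum(2)
for c in range(262,300,4):
    w=h[180:210,c]; k=np.clip(w-np.median(w)-60,0,None); v=180+(k*np.arange(30)).sum()/max(k.sum(),1); print(c,w.max(),round(v,1),onz(s,[(c,v)],.060).round(4))
cv2.imwrite("pics/z1.png",cv2.resize(s["frame"][170:220,255:315,::-1],None,fx=8,fy=8,interpolation=2))
```

```text
200 325 [[ 0.5545 -0.0026  0.062 ]]
203 386 [[ 0.5475 -0.0017  0.062 ]]
206 488 [[ 0.5397 -0.0412  0.062 ]]
209 479 [[ 0.5327 -0.0407  0.062 ]]
212 491 [[ 0.5258 -0.0398  0.062 ]]
215 483 [[ 0.5189 -0.039   0.062 ]]
218 486 [[ 0.512  -0.0388  0.062 ]]
221 479 [[ 0.5051 -0.0383  0.062 ]]
224 484 [[ 0.4982 -0.0378  0.062 ]]
227 486 [[ 0.4913 -0.0372  0.062 ]]
230 488 [[ 0.4844 -0.037   0.062 ]]
233 489 [[ 0.4776 -0.036   0.062 ]]
262 518 180.0 [[ 0.534  -0.0999  0.06  ]]
266 516 180.0 [[ 0.5249 -0.0959  0.06  ]]
270 608 196.6 [[ 0.5363 -0.0437  0.06  ]]
274 574 195.8 [[ 0.5265 -0.0421  0.06  ]]
278 576 194.4 [[ 0.516  -0.0419  0.06  ]]
282 574 193.6 [[ 0.5059 -0.0406  0.06  ]]
286 581 192.2 [[ 0.4953 -0.0405  0.06  ]]
290 585 191.0 [[ 0.4848 -0.04    0.06  ]]
294 578 190.0 [[ 0.4745 -0.039   0.06  ]]
298 580 188.5 [[ 0.4636 -0.0393  0.06  ]]
```

View pics/z1.png

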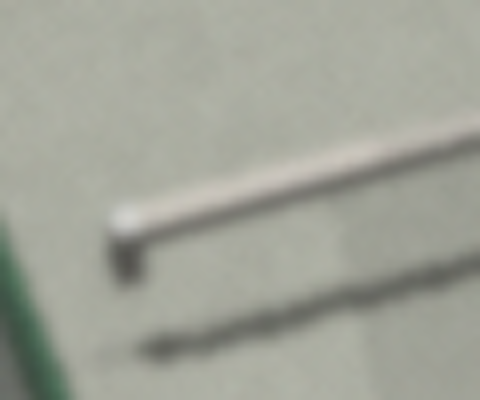

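The rod is held at yaw −4° with its prong at about (0.537, −0.041), lifted 34 mm, pixel (307,206) in the top view. I shift 5 mm left, lower it to 20 mm and insert.

carry_out:
  targets:
    - [0,-0.5,0.7,0,0,0]
    - [0,0,0.7,0,0,0]
    - [2,0,0,0,0,0]
    - [2,0,0,0,0,0]
    - [2,0,0,0,0,0]
    - [2,0,0,0,0,0]
    - [2,0,0,0,0,0]
    - [2,0,0,0,0,0]
    - [1.5,0,0,0,0,0]
    - [0.5,0,0,0,0,0]
    - [0,0,0,0,0,0]
    - [0,0,0,0,0,0]

```text
clock: 6.5
tool_pos: [0.5228, -0.0329, 0.0257]
eef_rot: [-0.0, 0.999, -0.035, -0.001]
wrist_force: [0.3, 0.2, -1.8]
gripper_width: 0.0207
```

```bash
python3 snap.py 2
python3 - <<'E'
import cv2,numpy as np
a=cv2.imread('pics/top2.png')[120:220,250:370]; b=cv2.imread('pics/scene2.png')[170:270,160:280]
cv2.imwrite('pics/z2.png',cv2.resize(np.hstack([a,b]),None,fx=3.3,fy=3.3,interpolation=2))
E
```

```text
(no output)
```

View pics/z2.png

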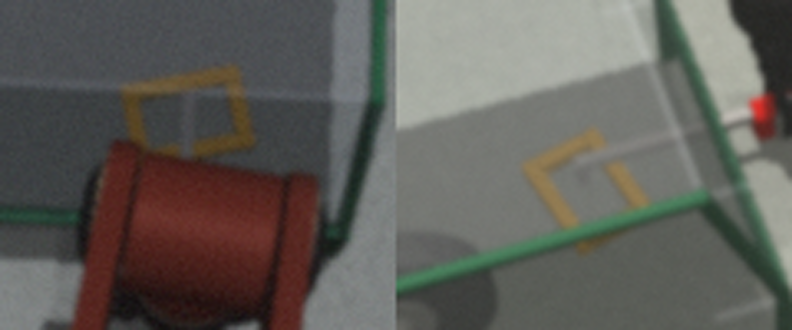

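The prong sits over the window in both views (left crop at (187,95)). I lower it and pull.

carry_out:
  targets:
    - [0,0,0.7,0,0,0]
    - [0,0,0.7,0,0,0]
    - [0,0,0.4,0,0,0]
    - [0,0,0,0,0,0]
    - [-0.5,0,0,0,0,0]
    - [-0.5,0,0,0,0,0]
    - [-0.5,0,0,0,0,0]
    - [-0.5,0,0,0,0,0]
    - [-0.8,0,0,0,0,0]
    - [-0.8,0,0,0,0,0]
    - [-0.8,0,0,0,0,0]
    - [-0.8,0,0,0,0,0]
    - [-0.8,0,0,0,0,0]
    - [-1,0,0,0,0,0]
    - [-1,0,0,0,0,0]
    - [-1,0,0,0,0,0]
    - [-1,0,0,0,0,0]
    - [-1,0,0,0,0,0]
    - [0,0,0,0,0,0]

```text
clock: 8.5
tool_pos: [0.4117, -0.025, 0.0075]
eef_rot: [-0.0, 0.999, -0.035, -0.002]
wrist_force: [-0.2, 1.1, -1.7]
gripper_width: 0.0207
```

```bash
python3 snap.py 3
python3 - <<'E'
from h import *
for n in ("top3","scene3"):
    s=load(n)
    for m,a in comps(s,(10,80,60),(24,255,255),60):
        c=rect(s,m,.012)
        if 400<c[0][0]<720 and abs(c[0][1])<160: print(n,a,*c)
E
```

```text
top3 164 [609.  -39.1] [89.3 17.3] 88.9
scene3 152 [605.5 -55.1] [77.1 36.8] 64.2
scene3 93 [553.7 -15.9] [42.7 18. ] 82.4
```

View pics/both3.png

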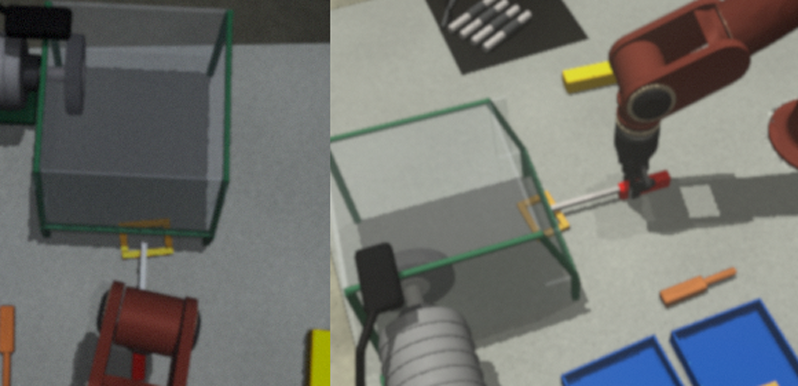

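The bracket's front rail is now outside the mouth and square to it (left crop at (147,253)), and the hook is engaged. I release and slide the open jaws forward onto the shaft.

carry_out:
  targets:
    - [0,0,0,0,0,0]
    - [0,0,0,0,0,0]
    - [0,0,0,0,0,0]
    - [0,0,0,0,0,0]
    - [0,0,0,0,0,0]
    - [1,0,0,0,0,0]
    - [2,0,0,0,0,0]
    - [2,0,0,0,0,0]
    - [1,0,0,0,0,0]
    - [0,0,0,0,0,0]
    - [0,0,0,0,0,0]
  gripper: 1

```text
clock: 9.7
tool_pos: [0.4734, -0.0295, 0.0079]
eef_rot: [-0.0, 0.999, -0.035, -0.001]
wrist_force: [-0.3, 1.1, -0.8]
gripper_width: 0.0855
```

carry_out:
  targets:
    - [0,0,0,0,0,0]
    - [0,0,0,0,0,0]
    - [0,0,0,0,0,0]
    - [0,0,0,0,0,0]
    - [0,0,0,0,0,0]
    - [0,0,0,0,0,0]
    - [0,0,0,0,0,0]
    - [0,0,0,0,0,0]
    - [0,0,0,0,0,0]
    - [0,0,0,0,0,0]
  gripper: 0

```text
clock: 10.7
tool_pos: [0.4739, -0.0296, 0.0085]
eef_rot: [0.0, 0.999, -0.035, -0.0]
wrist_force: [-1.6, 0.2, 3.6]
gripper_width: 0.0076
```

carry_out:
  targets:
    - [-0.5,0,0,0,0,0]
    - [-0.8,0,0,0,0,0]
    - [-0.8,0,0,0,0,0]
    - [-0.8,0,0,0,0,0]
    - [-0.8,0,0,0,0,0]
    - [-0.8,0,0,0,0,0]
    - [-0.8,0,0,0,0,0]
    - [-0.8,0,0,0,0,0]
    - [-0.8,0,0,0,0,0]
    - [-0.8,0,0,0,0,0]
    - [-0.8,0,0,0,0,0]
    - [-0.8,0,0,0,0,0]
    - [-0.2,0,0,0,0,0]
    - [0,0,0,0,0,0]
    - [0,0,0,0,0,0]
    - [0,0,0,0,0,0]

```text
clock: 12.3
tool_pos: [0.3786, -0.0229, 0.0085]
eef_rot: [-0.0, 0.999, -0.035, -0.001]
wrist_force: [0.6, 0.8, 7.3]
gripper_width: 0.0071
```

```bash
python3 snap.py 4; python3 -c "
from station import *; print(get_obs()['joint_pos'])"
python3 - <<'E'
from h import *
for n in ("top4","scene4"):
    s=load(n)
    for m,a in comps(s,(10,80,60),(35,255,255),60):
        c=rect(s,m,.012)
        if 400<c[0][0]<720 and abs(c[0][1])<160: print(n,a,*c)
E
```

```text
[-2.57026867e-01 -3.15047722e-01  2.34372530e+00 -4.07871629e-04
  1.11528336e+00  1.38379207e+00]
top4 583 [487.5 -33.9] [66.4 92.3] 2.7
scene4 478 [487.5 -34. ] [66.7 94.9] 2.6
```

View pics/both4.png

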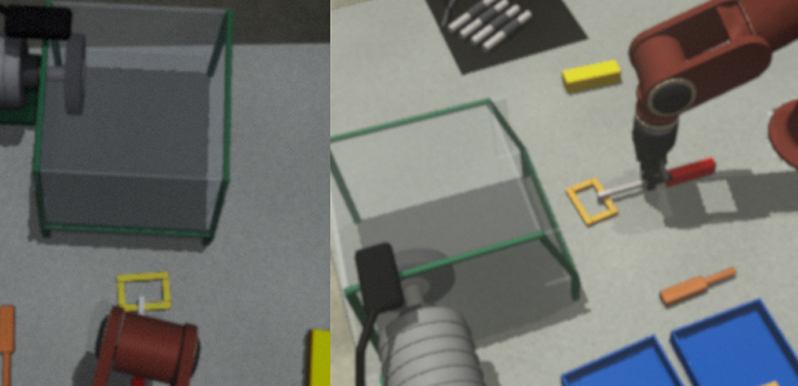

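The bracket is fully out at (0.4875, −0.034), turned 2.7°, about 95 mm in front of the mouth. I lift the rod off, move it right and lay it down.

carry_out:
  targets:
    - [0,0,-1,0,0,0]
    - [0,0,-1.5,0,0,0]
    - [0,0,-1.5,0,0,0]
    - [0.3,3,0,0,0,0]
    - [0.3,3,0,0,0,0]
    - [0.3,3,0,0,0,0]
    - [0.3,3,0,0,0,0]
    - [0.3,3,0,0,0,0]
    - [0.3,3,0,0,0,0]
    - [0,0,0,0,0,0]
    - [0,0,1.5,0,0,0]
    - [0,0,1.5,0,0,0]
    - [0,0,0.6,0,0,0]
    - [0,0,0.3,0,0,0]
    - [0,0,0,0,0,0]
    - [0,0,0,0,0,0]

```text
clock: 14.0
tool_pos: [0.3845, -0.2034, 0.0095]
eef_rot: [0.0, 0.999, -0.035, 0.0]
wrist_force: [-0.1, 0.9, -1.4]
gripper_width: 0.0076
```

```bash
python3 snap.py 5
```

```text
(no output)
```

View pics/scene5.png

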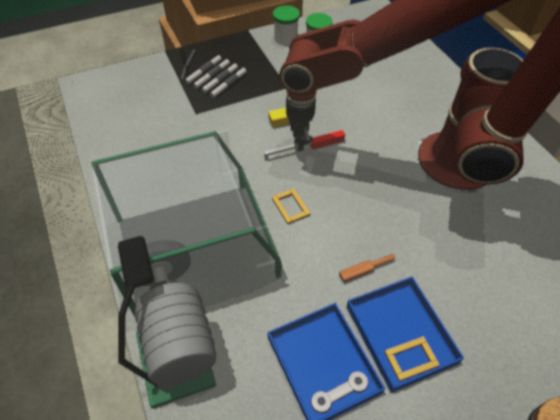

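carry_out:
  targets:
    - [0,0,0,0,0,0]
    - [0,0,0,0,0,0]
    - [0,0,0,0,0,0]
    - [0,0,0,0,0,0]
    - [0,0,0,0,0,0]
    - [0,0,-3,0,0,0]
    - [0,0,-4,0,0,0]
    - [0,0,-4,0,0,0]
    - [0,0,0,0,0,-8]
    - [0,0,0,0,0,-8]
    - [0,0,0,0,0,-8]
    - [0,0,0,0,0,-8]
    - [0,0,0,0,0,-8]
    - [0,0,0,0,0,-8]
    - [0,0,0,0,0,-8]
    - [0,0,0,0,0,-8]
    - [0,0,0,0,0,-8]
    - [0,0,0,0,0,-8]
    - [0,0,0,0,0,-8]
    - [0,0,0,0,0,-8.4]
  gripper: 1

```text
clock: 16.1
tool_pos: [0.3844, -0.2037, 0.1192]
eef_rot: [-0.0, 0.69, 0.724, -0.0]
wrist_force: [-0.2, 0.4, 0.7]
gripper_width: 0.0854
```

carry_out:
  targets:
    - [0,0,0,0,0,0]
    - [0,0,0,0,0,0]

```text
clock: 16.3
tool_pos: [0.3844, -0.2037, 0.1192]
eef_rot: [-0.0, 0.693, 0.721, -0.0]
wrist_force: [-0.2, -0.3, -0.5]
gripper_width: 0.0857
```

```bash
python3 snap.py 6
python3 - <<'E'
from h import *
from scipy.spatial.transform import Rotation as R
from station import *
for n in ("top6","scene6"):
    s=load(n)
    for m,a in comps(s,(10,80,60),(35,255,255),60):
        c=rect(s,m,.012)
        if 400<c[0][0]<720 and abs(c[0][1])<160: print(n,a,*c)
    for m,a in comps(s,(0,170,90),(6,255,255),60): print("handle",n,a,*rect(s,m,.03))
o=get_obs(); q=o["eef_rot"]; M=R.from_quat(np.r_[q[1:],q[0]]).as_matrix(); print(o["tool_pos"],M.round(3),o["joint_pos"][5])
print("delta tool cm",100*M.T@(np.array([.4875,-.034,.011])-o["tool_pos"]))
E
```

```text
top6 590 [485.8 -34.8] [64.9 90.4] 3.1
scene6 504 [485.6 -33.7] [65.8 94.8] 2.8
handle scene6 150 [ 299.9 -194.9] [20.7 90.4] 85.5
[ 0.38442581 -0.20373607  0.11928396] [[-0.04   0.999 -0.   ]
 [ 0.999  0.04   0.   ]
 [ 0.    -0.    -1.   ]] -0.6984147001794343
delta tool cm [16.55090683 10.97312215 10.82859391]
```

View pics/both6.png

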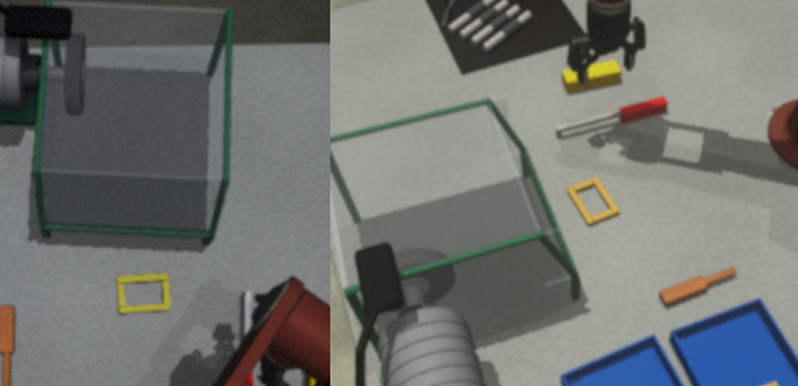

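carry_out:
  targets:
    - [3.3,2.2,0,0,0,0]
    - [3.3,2.2,0,0,0,0]
    - [3.3,2.2,0,0,0,0]
    - [3.3,2.2,0,0,0,0]
    - [3.3,2.0,0,0,0,0]
    - [0,0,3,0,0,0]
    - [0,0,3,0,0,0]
    - [0,0,2,0,0,0]
    - [0,0,1,0,0,0]
    - [0,0,0,0,0,0]
    - [0,0,0,0,0,0]

```text
clock: 17.5
tool_pos: [0.4862, -0.0346, 0.0302]
eef_rot: [0.001, 0.692, 0.721, 0.0]
wrist_force: [0.6, 0.3, 0.3]
gripper_width: 0.0855
```

```bash
python3 snap.py 7
python3 - <<'E'
import cv2,numpy as np
b=cv2.imread('pics/scene7.png')[150:240,230:350]
cv2.imwrite('pics/z7.png',cv2.resize(b,None,fx=6,fy=6,interpolation=2))
E
```

```text
(no output)
```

View pics/z7.png

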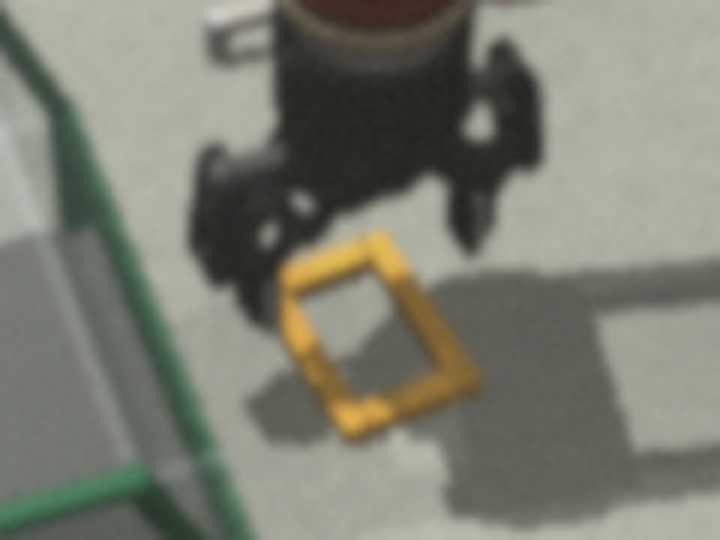

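The fingers straddle the bracket's long sides (crop tips at (265,320) and (475,245)), and the gripper is clear of the guard. I keep going down.

carry_out:
  targets:
    - [0,0,1.5,0,0,0]
    - [0,0,1,0,0,0]
    - [0,0,0.5,0,0,0]
    - [0,0,0.3,0,0,0]
    - [0,0,0,0,0,0]
    - [0,0,0,0,0,0]

```text
clock: 18.2
tool_pos: [0.4858, -0.0345, -0.0034]
eef_rot: [0.0, 0.692, 0.722, 0.0]
wrist_force: [0.5, -0.1, 0.2]
gripper_width: 0.0856
```

carry_out:
  targets:
    - [0,0,0,0,0,0]
    - [0,0,0,0,0,0]
    - [0,0,0,0,0,0]
    - [0,0,0,0,0,0]
    - [0,0,0,0,0,0]
    - [0,0,0,0,0,0]
    - [0,0,0,0,0,0]
  gripper: 0.5

```text
clock: 18.9
tool_pos: [0.4862, -0.0346, -0.0027]
eef_rot: [0.001, 0.692, 0.722, 0.0]
wrist_force: [-0.9, -0.0, 5.7]
gripper_width: 0.0623
```

carry_out:
  targets:
    - [0,0,0,0,0,0]
    - [0,0,0,0,0,0]
    - [0,0,-0.5,0,0,0]
    - [0,0,-1,0,0,0]
    - [0,0,-1,0,0,0]
    - [0,0,0,0,0,0]
    - [0,0,0,0,0,0]
  gripper: 0

```text
clock: 19.6
tool_pos: [0.4857, -0.0344, 0.0218]
eef_rot: [0.0, 0.692, 0.722, 0.0]
wrist_force: [-0.1, 0.1, -4.2]
gripper_width: 0.0621
```

```bash
python3 snap.py 8
python3 - <<'E'
import cv2,numpy as np
b=cv2.imread('pics/scene8.png')[150:240,230:350]
cv2.imwrite('pics/z8.png',cv2.resize(b,None,fx=6,fy=6,interpolation=2))
from h import *
from scipy.spatial.transform import Rotation as R
from station import *
o=get_obs(); q=o["eef_rot"]; M=R.from_quat(np.r_[q[1:],q[0]]).as_matrix(); print(o["tool_pos"],o["joint_pos"])
print("delta tool cm",100*M.T@(np.array([.412,.328,.11])-o["tool_pos"]))
E
```

```text
[ 0.48509261 -0.03431234  0.02098465] [-2.23798660e-01 -4.26868854e-02  2.08746265e+00  9.89512878e-06
  1.09745101e+00 -2.65526205e-01]
delta tool cm [36.50613438 -5.79708473 -8.89161795]
```

View pics/z8.png

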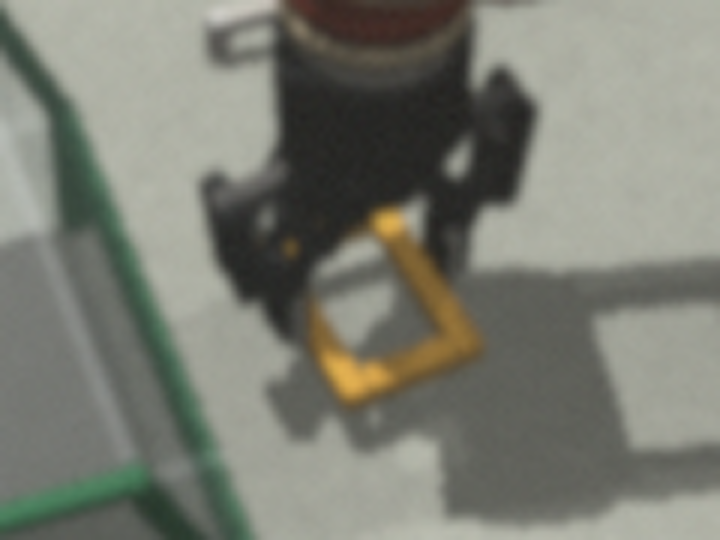

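carry_out:
  targets:
    - [0,0,-3,0,0,0]
    - [0,0,-3,0,0,0]
    - [0,0,-3,0,0,0]
    - [3.6,-0.6,0,0,0,0]
    - [3.6,-0.6,0,0,0,0]
    - [3.6,-0.6,0,0,0,0]
    - [3.6,-0.6,0,0,0,0]
    - [3.6,-0.6,0,0,0,0]
    - [3.6,-0.6,0,0,0,0]
    - [3.6,-0.6,0,0,0,0]
    - [3.6,-0.6,0,0,0,0]
    - [3.6,-0.6,0,0,0,0]
    - [3.6,-0.6,0,0,0,0]
    - [0.6,0,0,0,0,4.3]
    - [0,0,0,0,0,0]
    - [0,0,0,0,0,0]

```text
clock: 21.3
tool_pos: [0.4099, 0.3283, 0.1106]
eef_rot: [0.0, 0.718, 0.696, -0.001]
wrist_force: [0.8, 0.1, -3.6]
gripper_width: 0.0622
```

```bash
python3 snap.py 9
```

```text
(no output)
```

View pics/scene9.png

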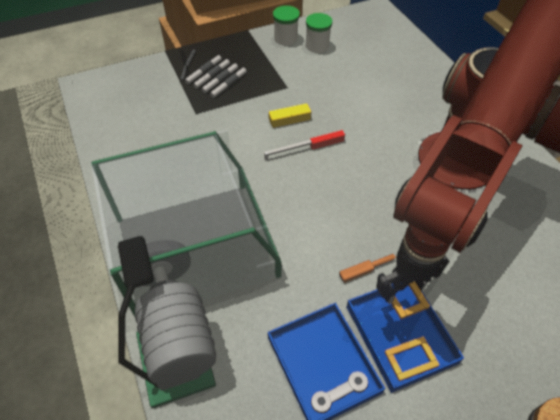

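View pics/top9.png

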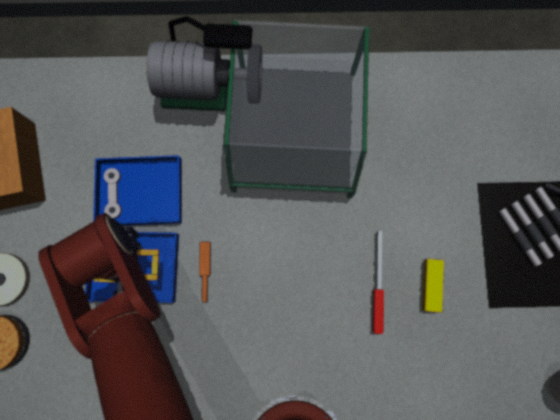

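carry_out:
  targets:
    - [0,0,2.5,0,0,0]
    - [0,0,2.5,0,0,0]
    - [0,0,2,0,0,0]
    - [0,0,1.5,0,0,0]
    - [0,0,1,0,0,0]
    - [0,0,0.5,0,0,0]
    - [0,0,0.3,0,0,0]
    - [0,0,0.2,0,0,0]
    - [0,0,0,0,0,0]
    - [0,0,0,0,0,0]

```text
clock: 22.4
tool_pos: [0.4107, 0.3291, 0.0069]
eef_rot: [0.0, 0.719, 0.695, 0.001]
wrist_force: [0.3, 0.3, -3.6]
gripper_width: 0.0622
```

carry_out:
  targets:
    - [0,0,0.15,0,0,0]
    - [0,0,0.15,0,0,0]
    - [0,0,0.1,0,0,0]
    - [0,0,0.1,0,0,0]
    - [0,0,0,0,0,0]
    - [0,0,0,0,0,0]
    - [0,0,0,0,0,0]

```text
clock: 23.1
tool_pos: [0.4103, 0.3288, 0.0014]
eef_rot: [-0.0, 0.719, 0.695, 0.0]
wrist_force: [0.4, 0.2, -2.5]
gripper_width: 0.062
```

carry_out:
  targets:
    - [0,0,0.1,0,0,0]
    - [0,0,0,0,0,0]
    - [0,0,0,0,0,0]

```text
clock: 23.4
tool_pos: [0.4103, 0.3288, 0.0013]
eef_rot: [-0.0, 0.719, 0.695, -0.0]
wrist_force: [-3.9, -2.3, 5.4]
gripper_width: 0.0622
```

carry_out:
  targets:
    - [0,0,0,0,0,0]
    - [0,0,0,0,0,0]
    - [0,0,0,0,0,0]
    - [0,0,0,0,0,0]
    - [0,0,0,0,0,0]
    - [0,0,0,0,0,0]
  gripper: 1

```text
clock: 24.0
tool_pos: [0.4103, 0.3288, 0.0003]
eef_rot: [0.0, 0.719, 0.695, 0.0]
wrist_force: [-0.9, 0.9, -0.7]
gripper_width: 0.0851
```

carry_out:
  targets:
    - [0,0,-0.5,0,0,0]
    - [0,0,-1,0,0,0]
    - [0,0,-2.5,0,0,0]
    - [0,0,-4,0,0,0]
    - [0,0,-4,0,0,0]
    - [0,0,-4,0,0,0]
    - [-4,0,0,0,0,0]
    - [-4,0,0,0,0,0]
    - [-4,0,0,0,0,0]
    - [-4,0,0,0,0,0]
    - [-4,0,0,0,0,0]
    - [-4,0,0,0,0,0]
    - [-4,0,0,0,0,0]
    - [0,0,0,0,0,0]
    - [0,0,0,0,0,0]

```text
clock: 25.5
tool_pos: [0.4012, 0.0484, 0.1611]
eef_rot: [0.0, 0.72, 0.694, 0.001]
wrist_force: [-1.2, -0.9, 0.2]
gripper_width: 0.0855
```

```bash
python3 snap.py 10
python3 - <<'E'
from h import *
for n in ("top10","scene10"):
    s=load(n)
    for m,a in comps(s,(10,80,60),(35,255,255),60):
        c=rect(s,m,.016)
        if 300<c[0][0]<720 and -400<c[0][1]<450: print(n,a,*c)
    for m,a in comps(s,(0,170,90),(6,255,255),60): print("handle",n,a,*rect(s,m,.03))
    print(proj(s,[[.41,.329,.016]]))
E
```

```text
top10 547 [424.1 420.9] [63.8 88.1] 85.8
top10 514 [399.  199.8] [136.4  25.8] 0.3
top10 519 [411.4 327.7] [88.8 60.1] 88.8
top10 1000 [ 355.9 -331.6] [ 43.5 123.7] 84.2
handle top10 376 [ 300.5 -196.4] [18.3 93.8] 86.9
[[148.84933445 267.55880851]]
scene10 724 [ 350.6 -332.7] [ 72.8 129.7] 83.7
scene10 554 [397.1 199.9] [ 30.  140.4] 89.5
scene10 650 [410.8 328.8] [89.9 64.2] 88.4
scene10 747 [423.6 422.1] [63.7 90. ] 86.0
handle scene10 111 [ 319.2 -195.2] [21.5 56.9] 85.5
[[392.93766067 316.1388752 ]]
```

View pics/scene10.png

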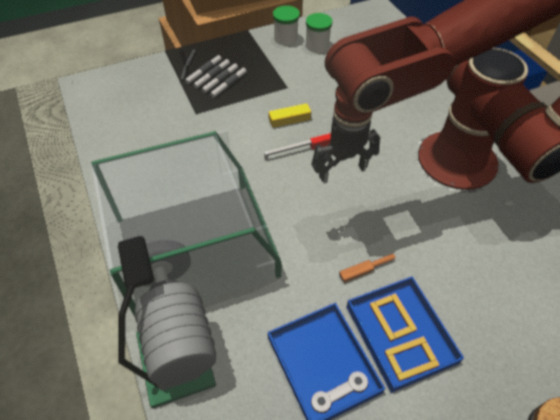

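View pics/top10.png

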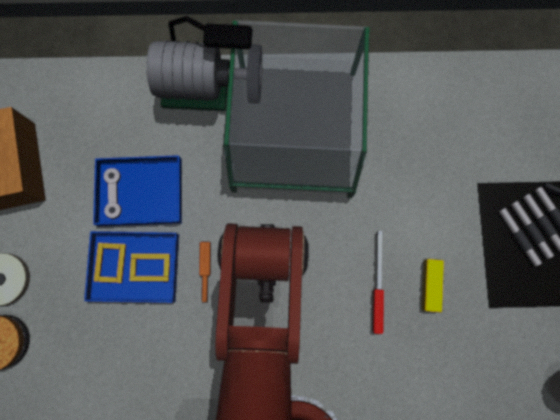

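The bracket lies flat in the right half of its tray, at (150,267) in the top view and (393,316) in the scene view. The rod is on open bench at (379,282) in the top view. Nothing else has moved and the arm is clear, so I hand in.

```bash
python3 -c "
from station import *; print(close_job()); print(get_obs()['clock'])"
```

```text
the job is handed in; nothing more can be done
None
the job is handed in; nothing more can be done
```

I drew the bracket out from behind the guard, laid the rod down on the bench, and set the bracket in the brackets' tray. I handed in at about 25.6 s of the 72 s; the system gives no verdict.

- **Drawing out:** I gripped the rod by its handle, put the hook in under the visor and lowered it into the bracket's window. After the first pull I shifted my grip to the shaft, and the second pull brought the bracket's middle about 95 mm in front of the mouth. No wrist force I read passed about 8 N, and I saw no sign of touching the guard.
- **Rod:** it lies on the bench to the right of where the bracket came out, with its hook about 0.1 m in front of the guard's mouth.
- **Bracket:** I gripped it across its 64 mm side and lowered it onto the tray floor before opening the fingers. Both cameras put it at about (0.411, 0.328), roughly 38 mm right of the tray's middle. It is flat and clear of the finished bracket.
- **Other things:** the brush and the finished bracket measured within about 2 mm of their first positions. The lever I checked by eye only, and it looks unmoved.
- **A reading that differed:** the last colour mask put the compound bar 5 mm (top view) to 18 mm (scene view) from where I first measured it. That mask used a wider colour range, which took in the bar's side faces. The bar lies at the same pixels as before, so I take it as unmoved.

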